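# Clamp the watch and hold the crystal press down

### The job

On the crystal press, turn the bar-shaped clamp knob clockwise until it clicks past its detent so that the watch is clamped, and let go of it with the press lever still up. Only then push the press lever's paddle down with the fingers until the lever is level, and no further (pressing it well below level cracks the crystal). Finish while holding it there: do not let the lever come back up, and leave everything else on the bench where it is.

Things in the scene. Friction and masses are not known exactly. Their poses are not given: they have to be found in the camera images.
- press: Grey crystal press, fixed. Origin: centre of the underside of its base plate (200 x by 240 y by 18 mm), on the bench; z up, x from front to back. In its frame, mm: column at x 78, y 50, cheeks up to z 162; lever pivot axis along y through x 70, z 150; watch (glass at z 50) under the ram at x 10, y 50; clamp block 56 x 56, top z 48, at x -20, y -80, with the knob on it.
- clamp_knob_grip (a point): Grip point on the clamp knob's vertical axis, 82 mm above the bench. Knob: steel disc (46 mm diameter, top 60 mm above the bench) with a black upright bar on it, 44 long, 14 wide, top 93 mm above the bench. The point turns with the knob: x along the bar's length, y across its width, z up. At joint value 0 the bar lies along the press's x axis.
- clamp_knob (a joint): Turn of the clamp knob, rad, positive clockwise seen from above; 0 to 1.3 (stop). Starts at 0 (loose). A spring detent resists with at most about 0.25 N m, near 0.35 rad; past its crest at 0.7 rad the knob snaps on by itself to its stop and stays there (clicked). Let go before the crest, it springs back to about 0.
- paddle_top (a point): Middle of the upper face of the lever's black flat paddle (66 along the lever, 38 wide, 12 mm thick). The steel lever runs from its pivot to the front (-x of the press), at y 50; the point lies 170 mm from the pivot along the lever, 6 mm above its midline. About 237 mm above the bench when raised; at x -100, y 50, z 156 mm in the press's frame, paddle horizontal, when level.
- press_lever (a joint): Press lever angle, rad: 0 = fully up (sprung rest, 0.5 rad above level), 0.5 = level (die on the glass), stop at 0.75. A spring always pushes it up: about 5 N at the paddle to start it, 10 N at level, 13 N at the stop.
- cleaner: Ultrasonic cleaner, steel box with a grey lid, fixed, 150 x 130 x 110 mm high. Origin: centre of its underside. Not used.
- spare_die: Loose white plastic cylinder, 26 mm diameter, 22 mm high, standing on the press's base plate. Origin: centre of its underside. Leave alone.
- loupe: Loose black eye loupe, 34 mm diameter, 30 mm high, on the bench near the press. Origin: centre of its underside. Leave alone.
- oil_bottle: Loose small amber bottle with black cap, 36 mm diameter, 70 mm high, on the bench near the press. Origin: centre of its underside. Leave alone.
- bench_block: Loose dark steel block 50 x 50 x 26 mm. Origin: centre of its underside. Leave alone.
- dish: Loose shallow clear dish, 80 mm diameter, 14 mm high. Origin: centre of its underside. Leave alone.
- screwdriver: Loose screwdriver, 130 mm long, lying along its x axis. Leave alone.
- crystal_tin: Loose round tin, 56 mm diameter, 30 mm high. Origin: centre of its underside. Leave alone.

How it is judged:
By the outcome, as a careful person would: the job done as asked, in the order asked, and still so for the second after the job is handed in, while the arm keeps its last pose, push and grip.
It also fails if it takes over 48 s, if anything falls off the work surface, if the arm or the gripper's body presses on something with over 40 N, if the wrist force passes 120 N, or if a joint passes its speed limit or range.

### The arm

A 6-joint arm with a two-finger parallel gripper is mounted at the origin on the work surface. World frame = base frame: x ahead of the robot, y to its left, z up, the work surface at z = 0. Lengths are in m, angles in degrees, forces in N, time in s.
With the tool pointing down it reaches from about 0.4 to 0.825 m from the base axis. Payload 7 kg.
Tool frame: the origin (TCP) lies on the centre line of the jaws, within the pads' length; the fingertips stand 19 mm ahead of it and the grasp point (between the pads) is the TCP (r.tip_extent is the distance from the TCP to the fingertips, in m); z points along the fingers, y is the line along which they close (so a half turn about z gives the same grasp; the last joint's range is limited). The gripper opens to 88 mm and grips with 3 to 60 N. Pads are 19 mm wide; open, the fingers measure 130 mm over their backs; the gripper's body (78 mm by 193 mm) begins 47 mm behind the grasp point.
Start: joints at [88.986, 20.546, 0.682, 0, -70.136, -16.507], TCP at [0.203, 0.644, 0.246] pointing down, gripper open.
Joint ranges: [-176.03, 176.03], [-82.01, 121.73], [-58.28, 71.71], [-173.87, 95.51], [-174.79, -0.11], [-173.66, 173.66]. Speed limits (degrees/s): [136.94, 136.94, 172.46, 180, 180, 180].

### API

Orientations are given as [roll, pitch, yaw] about the fixed x, y, z axes, in that order (R = Rz(yaw) Ry(pitch) Rx(roll)).
In Python, from plant import r gives the robot as it stands. The module is installed in compiled form; this text tells all that it offers.
- The arm moves only by the tool jog_arm, never from a script. Its argument "deltas" is a list that holds one entry, the list of rows, each a list of 5 numbers: the opening, from -1 (shut) to 1 (fully open), then the shift along the world's x, y, z in cm, then the turn about the world's z in rad. In form: [[[claw, dx, dy, dz, turn], ...]]. A call has 1 to 8 rows; each row shifts and turns the commanded pose from where the row before left it; what a row does not reach is not made up. A row lasts 1/8 s, in which the tool goes at most 62.5 mm and 10.7 degrees, less where a joint would pass 70% of its speed; a pose out of reach is approached as far as the arm can. A call with a gripper value outside its range is refused whole. The fingers move at their own pace and stop on an object; "force" is the grip in N (left out, the last holds). Time passes only in rows, so rows that do not move let the fingers close. It gives the time, the measured TCP pose, the force, the opening and the grip force at its end, in the units of the state.
- r.get_state(): the state, without advancing time (a new reading comes with each control period).
- r.capture(name): name is "scene" or "top"; returns the picture (480x640x3 uint8, blue, green, red); there is no depth.
- r.camera_info(name): a dict with "fx", "fy", "cx", "cy" (pixels), "k1" (the pictures are not rectified: a ray, as slopes to the right and down, at radius r is drawn at 1 + k1 r^2 times it, then the intrinsics apply), "view" (4x4, takes a point from world to camera coordinates). Camera axes: x right, y up, looking along -z (the intrinsics and any distortion apply to the point x, -y, -z); pixel columns grow to the right and rows downward; lengths in m; the calibration is good to about 2 mm. A picture is of the moment at which its call begins. camera_info takes no time and is no camera call.
- r.close_job(): hands the job in; it is judged then, once.
The state is a dict: "time_s": time; "joints": joint angles; "qd": joint speeds; "joint_torque": joint torques, N m; "tcp_pos": TCP position; "eef_rot": TCP orientation; "contact_force": force on the tool from outside, world axes, zero at the start; "moment": the same for the moment, N m; "gripper_width": finger opening in m; "gripper_force": force on a finger pad.
Only numpy, scipy, OpenCV 4.12 (cv2) and the standard library are available. Lean on these libraries where they do the work, as an engineer would, in place of code of your own. Each camera call takes 0.05 s, during which the arm holds its last target. There are 200 camera calls.

## Working session

There is one attempt and no reset: what is moved stays moved. The work goes in short steps, Python scripts to look and compute and a tool call to move; the robot and the scene stay as the last step left them, time stands still between calls to the robot, and variables do not carry over. Pictures are saved under pics/ and viewed, at most 10 in all, crops included, and the job is handed in when it is done.

Besides the shell and the picture viewer there is one more tool, called as name(argument=value, ...), one argument or row to a line, values as JSON. jog_arm: Moves the arm, as the interface text tells. Its arguments: {"type":"object","properties":{"deltas":{"type":"array"},"force":{"type":"number"}},"required":["deltas"]}

```bash
mkdir -p pics
cat > h.py <<'E'
import numpy as np, cv2
from plant import r
def ray(name,u,v):
    c=r.camera_info(name); V=np.array(c["view"])
    p=cv2.undistortPoints(np.array([[[u,v]]],float),np.array([[c["fx"],0,c["cx"]],[0,c["fy"],c["cy"]],[0,0,1]]),np.array([c["k1"],0,0,0.]))[0,0]
    d=V[:3,:3].T@np.array([p[0],-p[1],-1]); o=-V[:3,:3].T@V[:3,3]
    return o,d
def onz(name,u,v,z):
    o,d=ray(name,u,v); return o+d*(z-o[2])/d[2]
def proj(name,P):
    c=r.camera_info(name); V=np.array(c["view"]); q=V[:3,:3]@np.array(P)+V[:3,3]
    a,b=q[0]/-q[2],-q[1]/-q[2]; s=1+c["k1"]*(a*a+b*b)
    return c["fx"]*a*s+c["cx"],c["fy"]*b*s+c["cy"]
E
python3 - <<'E'
from h import *
for n in("scene","top"):
    cv2.imwrite(f"pics/{n}0.png",r.capture(n)); o,d=ray(n,320,240); print(n,o,d,r.camera_info(n)["fx"])
s=r.get_state();print(s["tcp_pos"],s["eef_rot"],s["contact_force"])
E
```

```text
scene [ 1.20892065 -0.72427593  1.03192944] [-0.48444223  0.55578298 -0.67563139] 599.7541878808936
top [ 0.326593   -0.02286899  1.36672082] [ 0.21325323  0.00557008 -0.97713514] 621.8363095899624
[0.20312367 0.64328956 0.24474149] [ 1.79916769e+02 -8.36235490e-03 -1.75277488e+01] [-0.50681904 -0.10825001 -0.64239023]
```

View pics/scene0.png

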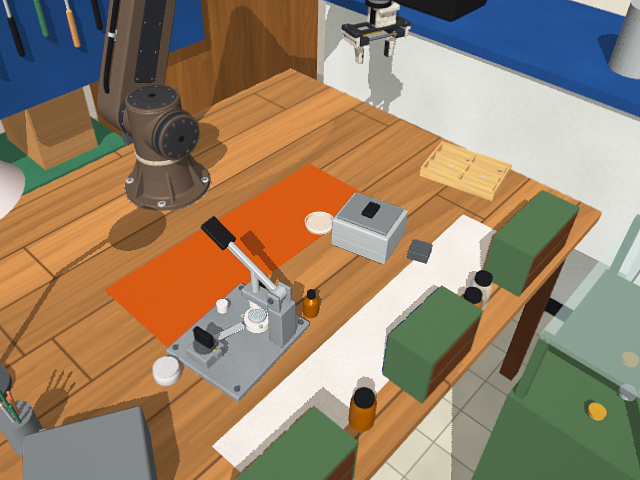

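View pics/top0.png

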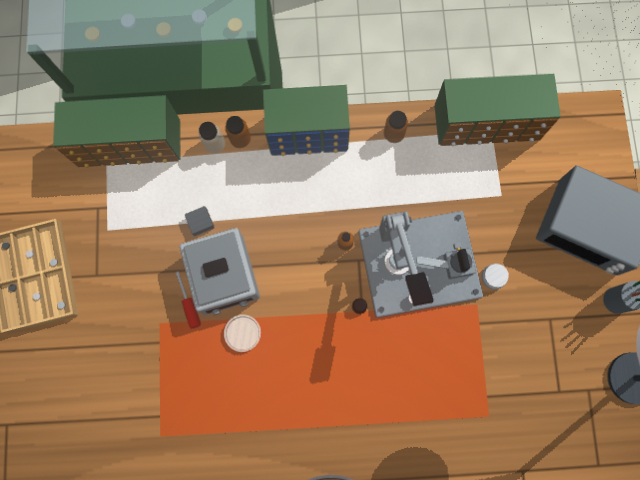

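The top view shows the press plate with corners at about (360,228), (464,212), (481,300) and (378,317). The paddle is at (419,289) and the black knob bar at (461,260). The scene view shows the paddle at (216,233) and the knob at (204,337). Next I'll measure these.

Run:
```python
from h import *
t=cv2.imread("pics/top0.png"); s=cv2.imread("pics/scene0.png")
a=cv2.resize(t[200:330,345:505],None,fx=4,fy=4,interpolation=cv2.INTER_CUBIC)
b=cv2.resize(s[205:405,150:320],None,fx=3,fy=3,interpolation=cv2.INTER_CUBIC)
cv2.imwrite("pics/a.png",a);cv2.imwrite("pics/b.png",b)
for n,im,(x0,y0,x1,y1) in(("top",t,(345,200,490,330)),("scene",s,(150,205,320,405))):
    c=im[y0:y1,x0:x1]; m=(c.max(2)<48).astype(np.uint8)
    k,l,st,ce=cv2.connectedComponentsWithStats(m)
    for i in range(1,k):
        if st[i,4]>25:
            pts=np.argwhere(l==i)[:,::-1].astype(np.float32); print(n,st[i,:2]+[x0,y0],st[i,2:],ce[i]+[x0,y0],cv2.minAreaRect(pts)[1:])
    hsv=cv2.cvtColor(im,cv2.COLOR_BGR2HSV)
    g=((hsv[...,1]<70)&(hsv[...,2]>60)&(hsv[...,2]<200)).astype(np.uint8); mm=np.zeros_like(g); mm[y0:y1,x0:x1]=1; g*=mm
    cs=cv2.findContours(g,cv2.RETR_EXTERNAL,cv2.CHAIN_APPROX_NONE)[0]; c=max(cs,key=cv2.contourArea)
    print(n,cv2.contourArea(c),cv2.approxPolyDP(cv2.convexHull(c),4,True).reshape(-1,2).tolist())
```

```text
top [457 250] [ 11  22 105] [461.25714286 261.1047619 ] ((20.871028900146484, 6.324554920196533), 71.56504821777344)
top 9775.0 [[462, 211], [482, 296], [376, 316], [359, 230], [388, 214]]
scene [201 217] [ 35  33 518] [218.1969112  232.43436293] ((33.23401641845703, 16.970561981201172), 45.0)
scene [307 290] [ 8  9 64] [310.6875 294.    ] ((8.0, 7.0), 90.0)
scene [194 326] [ 20  23 267] [203.44569288 337.33707865] ((24.961509704589844, 12.480754852294922), 33.690067291259766)
scene 9479.5 [[290, 287], [308, 327], [238, 401], [163, 385], [166, 349], [228, 244]]
```

View pics/a.png

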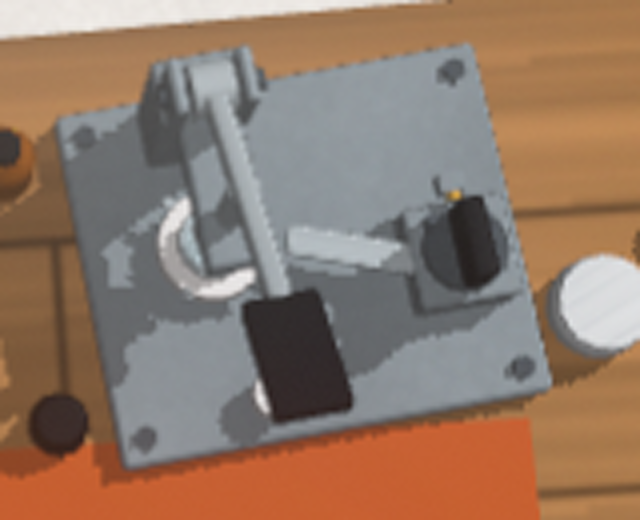

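View pics/b.png

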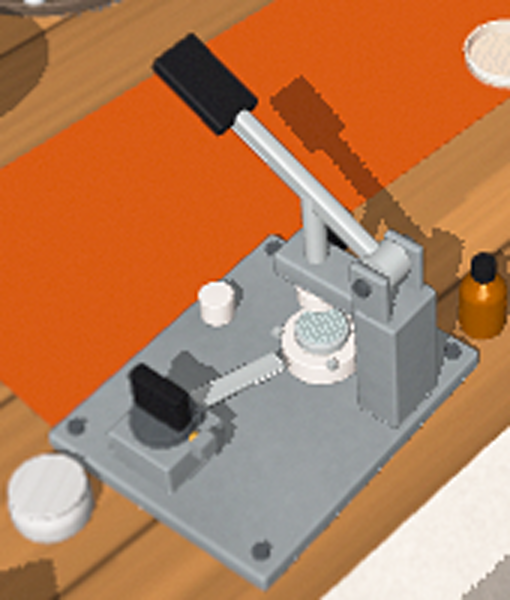

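Crop a shows plate corners (top-picture pixels) at (359.2,230), (462.5,211.3), (482.5,296.3) and (377,316.8). The lever is up and the bar lies along press x. Crop b shows the bar upright and clear, and the tin just outside the plate.

Run:
```python
from h import *
C=[(359.2,230,100,120),(462.5,211.3,100,-120),(482.5,296.3,-100,-120),(377,316.8,-100,120)]
W=np.array([onz("top",u,v,.018)[:2] for u,v,_,_ in C]); M=np.array([c[2:] for c in C])/1000
print(W, np.linalg.norm(np.diff(W,axis=0),axis=1))
mu=W.mean(0);A=W-mu; th=np.arctan2((M[:,0]*A[:,1]-M[:,1]*A[:,0]).sum(),(M*A).sum())
R=np.array([[np.cos(th),-np.sin(th)],[np.sin(th),np.cos(th)]])
print("origin",mu,"yaw",np.degrees(th),"res",A-M@R.T)
def w(x,y,z): return [*(mu+R@np.array([x,y])/1000),z/1000]
k=w(-20,-80,82); print("knob",k)
# paddle raised
a=.5;px=70-170*np.cos(a)-6*np.sin(a)*1; pz=150+170*np.sin(a)+6*np.cos(a); 
for n,P in(("paddle up",w(px,50,pz)),("paddle level",w(-100,50,156)),("knobtop",w(-20,-80,93)),("knobfront",w(-42,-80,93)),("knobback",w(2,-80,93)),("knob mid",w(-20,-80,76))):
    print(n,np.round(P,4),np.round(proj("top",P),1),np.round(proj("scene",P),1))
for q in[(-42,-87),(-42,-73),(2,-73),(2,-87)]: print(np.round(proj("top",w(*q,93)),1))
print(np.round(w(0,0,0),4),px,pz)
print("tin",onz("top",495,274,.03))
```

```text
[[ 0.6384689  -0.10359537]
 [ 0.66758676 -0.33782472]
 [ 0.47431642 -0.36184405]
 [ 0.44371234 -0.12879255]] [0.23603228 0.19475716 0.23505235]
origin [ 0.5560211  -0.23301417] yaw 7.260983064459627 res [[-0.00158358 -0.0022578 ]
 [-0.00279912  0.00158823]
 [ 0.00232669  0.00284673]
 [ 0.00205601 -0.00217716]]
knob [np.float64(0.5462926183885831), np.float64(-0.31490041276029795), 0.082]
paddle up [ 0.4683 -0.1938  0.2368] [420.  290.3] [214.9 230.3]
paddle level [ 0.4505 -0.1961  0.156 ] [416.2 304.8] [212.2 255.7]
knobtop [ 0.5463 -0.3149  0.093 ] [465.  258.9] [200.5 332. ]
knobfront [ 0.5245 -0.3177  0.093 ] [467.4 269.1] [192.4 326.9]
knobback [ 0.5681 -0.3121  0.093 ] [462.6 248.7] [208.8 337.3]
knob mid [ 0.5463 -0.3149  0.076 ] [463.3 260.4] [201.5 337.4]
[470.6 268.5]
[464.1 269.7]
[459.3 249.3]
[465.8 248.1]
[ 0.556 -0.233  0.   ] -82.06558875298859 236.76783693405673
tin [ 0.5199026  -0.39134539  0.03      ]
```

Run:
```python
from h import *
from scipy.optimize import least_squares
# measured pixel -> press-frame point (mm)
px=-82.07;pz=236.77
T=[(359.2,230,100,120,18),(462.5,211.3,100,-120,18),(482.5,296.3,-100,-120,18),(377,316.8,-100,120,18),(466,259.9,-20,-80,93)]
S=[(166.7,350.7,-100,-120,18),(238.3,401,100,-120,18),(309.3,322.3,100,120,18),(204.3,333,-20,-80,93)]
O=[("top",)+t for t in T]+[("scene",)+t for t in S]
def w(p,x,y,z): c,s=np.cos(p[2]),np.sin(p[2]); return np.array([p[0]+(c*x-s*y)/1e3,p[1]+(s*x+c*y)/1e3,z/1e3])
def res(p,O): return np.concatenate([np.array(proj(o[0],w(p,*o[3:])))-o[1:3] for o in O])
for name,o in(("top",O[:5]),("scene",O[5:]),("both",O)):
    f=least_squares(res,[.556,-.233,.127],args=(o,),x_scale=[.01,.01,.1],loss="soft_l1"); p=f.x
    print(name,np.round(p[:2],4),np.degrees(p[2]),np.round(res(p,o).reshape(-1,2),1).tolist())
    print(" knob",w(p,-20,-80,82).round(4),"pad up",w(p,px,50,pz).round(4),"level",w(p,-100,50,156).round(4))
```

```text
top [ 0.5554 -0.2339] 7.255009151998451 [[-0.7, -0.4], [1.0, -1.0], [1.8, 1.3], [-0.5, 1.3], [-0.6, -0.7]]
 knob [ 0.5456 -0.3157  0.082 ] pad up [ 0.4677 -0.1946  0.2368] level [ 0.4499 -0.1969  0.156 ]
scene [ 0.563  -0.2317] 7.235803790718206 [[-1.0, -0.2], [0.7, -0.9], [1.9, 0.3], [-1.0, 0.6]]
 knob [ 0.5532 -0.3136  0.082 ] pad up [ 0.4753 -0.1924  0.2368] level [ 0.4575 -0.1947  0.156 ]
both [ 0.5586 -0.2331] 7.598273758988121 [[-1.3, -1.4], [0.2, -2.6], [1.5, -0.6], [-0.6, 0.1], [-1.1, -2.5], [-2.8, -0.6], [-0.9, -1.9], [-0.1, -0.8], [-2.8, -0.1]]
 knob [ 0.5494 -0.3151  0.082 ] pad up [ 0.4707 -0.1944  0.2368] level [ 0.4529 -0.1968  0.156 ]
```

The two views agree to within about 4 mm. I take the knob at (0.549,-0.315) and yaw 7.4°, so I'll approach high, around the front of the lever.

jog_arm(
  deltas=[
    [[1, 4.2, -4.3, 1, 0.05], [1, 4.2, -4.3, 1, 0.05], [1, 4.2, -4.3, 1, 0.05], [1, 4.2, -4.3, 1, 0.05], [1, 4.2, -4.3, 1, 0.05], [1, 4.2, -4.3, 1, 0.05], [1, 4.2, -4.3, 1, 0.05], [1, 4.2, -4.3, 1, 0.05]],
  ],
)

```text
time_s: 1.1
tcp_pos: [0.5402, 0.298, 0.3257]
eef_rot: [180.0, 0.0, 5.5]
contact_force: [0.7, 0.1, -0.3]
gripper_width: 0.0878
gripper_force: 0.0
```

jog_arm(
  deltas=[
    [[1, 0, -5.5, 0, 0.005], [1, 0, -5.5, 0, 0.005], [1, 0, -5.5, 0, 0.005], [1, 0, -5.5, 0, 0.005], [1, 0, -5.5, 0, 0.005], [1, 0, -5.5, 0, 0.005], [1, 0, -5.5, 0, 0], [1, 0, -5.5, 0, 0]],
  ],
)

```text
time_s: 2.1
tcp_pos: [0.5388, -0.142, 0.3254]
eef_rot: [-180.0, 0.0, 7.1]
contact_force: [0.8, -0.1, 0.0]
gripper_width: 0.0875
gripper_force: 0.0
```

jog_arm(
  deltas=[
    [[1, 0, -5.5, 0, 0], [1, 0, -5.5, 0, 0], [1, 0, -5.5, 0, 0], [1, 0, -1.0, 0, 0], [1, 0, 0, 0, 0], [1, 0, 0, 0, 0]],
  ],
)

```text
time_s: 2.85
tcp_pos: [0.5393, -0.3143, 0.3256]
eef_rot: [-180.0, -0.0, 7.2]
contact_force: [-0.5, -0.6, -0.0]
gripper_width: 0.0875
gripper_force: 0.0
```

jog_arm(
  deltas=[
    [[1, 1.0, -0.1, -4, 0], [1, 0, 0, -4, 0], [1, 0, 0, -4, 0], [1, 0, 0, -4, 0], [1, 0, 0, -3, 0], [1, 0, 0, -2.2, 0], [1, 0, 0, 0, 0]],
  ],
)

```text
time_s: 3.72
tcp_pos: [0.5485, -0.3146, 0.1123]
eef_rot: [-179.9, 0.2, 7.2]
contact_force: [0.3, -0.1, 0.7]
gripper_width: 0.0877
gripper_force: 0.0
```

Run:
```python
from h import *
t=r.capture("top");s=r.capture("scene")
a=cv2.resize(t[200:330,345:505],None,fx=3,fy=3,interpolation=cv2.INTER_CUBIC)
b=cv2.resize(s[205:405,130:280],None,fx=2.6,fy=2.6,interpolation=cv2.INTER_CUBIC)
o=np.zeros((600,a.shape[1]+b.shape[1],3),np.uint8);o[:a.shape[0],:a.shape[1]]=a;o[:b.shape[0],a.shape[1]:]=b
cv2.imwrite("pics/c.png",o[:, :800] if o.shape[1]>800 else o);print(o.shape);st=r.get_state();print(st["tcp_pos"],st["contact_force"],proj("scene",st["tcp_pos"]),proj("scene",np.array(st["tcp_pos"])-[0,0,.019]))
```

```text
(600, 870, 3)
[ 0.55003451 -0.31566377  0.11464704] [1.11907815 0.33113288 0.27477788] (np.float64(200.22329666440766), np.float64(326.294788986308)) (np.float64(201.3100929292597), np.float64(332.44723919533186))
```

View pics/c.png

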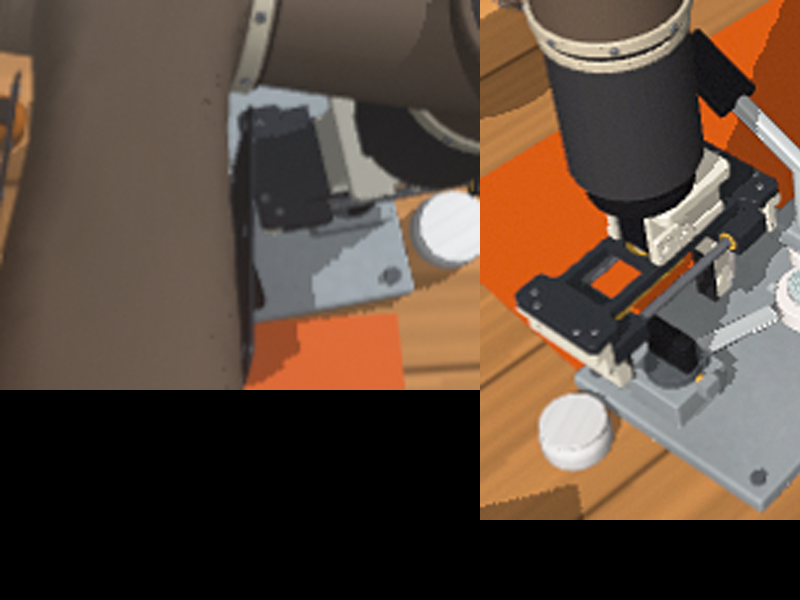

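The right panel shows the bar top at about (672,340), midway between the fingertips at (625,385) and (718,298), so the gripper is aligned. I'll descend and grip.

jog_arm(
  deltas=[
    [[1, 0, 0, -1.5, 0], [1, 0, 0, -1.4, 0], [1, 0, 0, 0, 0], [-0.4, 0, 0, 0, 0], [-0.4, 0, 0, 0, 0], [-0.4, 0, 0, 0, 0], [-0.4, 0, 0, 0, 0]],
  ],
  force=8,
)

```text
time_s: 4.7
tcp_pos: [0.5493, -0.3164, 0.0848]
eef_rot: [180.0, -0.0, 7.1]
contact_force: [-0.4, -0.4, -0.1]
gripper_width: 0.0532
gripper_force: 0.0
```

jog_arm(
  deltas=[
    [[-1, 0, 0, 0, 0], [-1, 0, 0, 0, 0], [-1, 0, 0, 0, 0], [-1, 0, 0, 0, 0]],
  ],
  force=8,
)

```text
time_s: 5.2
tcp_pos: [0.5489, -0.3144, 0.0845]
eef_rot: [-179.8, 0.0, 7.1]
contact_force: [-1.2, 16.3, 7.8]
gripper_width: 0.0171
gripper_force: 8.0
```

jog_arm(
  deltas=[
    [[-1, 0, 0.15, 0, 0], [-1, 0, 0, 0, 0], [-1, 0, 0, 0, 0]],
  ],
)

```text
time_s: 5.58
tcp_pos: [0.5488, -0.3128, 0.0845]
eef_rot: [-179.9, 0.0, 7.1]
contact_force: [-1.9, 11.3, 5.0]
gripper_width: 0.0139
gripper_force: 8.0
```

jog_arm(
  deltas=[
    [[-1, 0, 0.2, 0, 0], [-1, 0, 0, 0, 0], [-1, 0, 0, 0, 0]],
  ],
)

```text
time_s: 5.95
tcp_pos: [0.5488, -0.3126, 0.0846]
eef_rot: [-180.0, 0.0, 7.1]
contact_force: [-2.4, 3.3, 3.4]
gripper_width: 0.0141
gripper_force: 8.0
```

jog_arm(
  deltas=[
    [[-1, 0, 0.05, 0, 0], [-1, 0, 0, 0, 0], [-1, 0, 0, 0, -0.08], [-1, 0, 0, 0, -0.08], [-1, 0, 0, 0, -0.08], [-1, 0, 0, 0, 0]],
  ],
  force=35,
)

```text
time_s: 6.7
tcp_pos: [0.5488, -0.3128, 0.0845]
eef_rot: [180.0, 0.0, -6.6]
contact_force: [-3.9, -2.0, 3.8]
gripper_width: 0.0138
gripper_force: 35.0
```

jog_arm(
  deltas=[
    [[-1, 0, 0, 0, -0.1], [-1, 0, 0, 0, -0.1], [-1, 0, 0, 0, -0.1], [-1, 0, 0, 0, -0.1], [-1, 0, 0, 0, -0.1], [-1, 0, 0, 0, 0]],
  ],
)

```text
time_s: 7.45
tcp_pos: [0.5486, -0.3134, 0.0845]
eef_rot: [179.9, 0.0, -35.3]
contact_force: [-5.5, -4.0, 2.7]
gripper_width: 0.0138
gripper_force: 35.0
```

```bash
python3 -c "
from h import *
s=r.get_state();print(s['moment'],s['contact_force'],s['eef_rot'],s['joints'])"
```

```text
[-1.7434977   1.86681046 -0.0879505 ] [-5.51711848 -4.02583864  2.6729315 ] [ 1.79924628e+02  1.41205532e-02 -3.52690724e+01] [-12.02856698  24.61078249 -16.09964153   0.08396109 -49.33232252
  66.7047651 ]
```

jog_arm(
  deltas=[
    [[-1, 0, 0, 0, -0.1], [-1, 0, 0, 0, -0.1], [-1, 0, 0, 0, -0.1], [-1, 0, 0, 0, -0.1], [-1, 0, 0, 0, -0.1], [-1, 0, 0, 0, -0.03], [-1, 0, 0, 0, 0]],
  ],
)

```text
time_s: 8.32
tcp_pos: [0.5481, -0.3137, 0.0845]
eef_rot: [179.9, -0.0, -65.6]
contact_force: [-6.0, -6.8, 1.3]
gripper_width: 0.0133
gripper_force: 35.0
```

```bash
python3 -c "
from h import *
s=r.get_state();print(s['moment'],s['contact_force'],s['eef_rot'],s['joints'])"
```

```text
[-2.50316302  2.42262168 -0.09805326] [-6.04223258 -6.83672307  1.26557629] [ 1.79874310e+02 -1.66806716e-02 -6.55904921e+01] [-12.05652555  24.60712372 -16.12156958   0.1161215  -49.3625322
  36.39031844]
```

jog_arm(
  deltas=[
    [[0, 0, 0, 0, 0], [0, 0, 0, 0, 0], [0, 0, 0, 0, 0], [0, 0, 0, 2, 0], [0, 0, 0, 4, 0], [0, 0, 0, 5, 0], [0, 0, 0, 5, 0], [0, 0, 0, 5, 0]],
  ],
  force=20,
)

```text
time_s: 9.32
tcp_pos: [0.5494, -0.312, 0.2964]
eef_rot: [-180.0, -0.0, -65.6]
contact_force: [1.2, -0.2, 1.1]
gripper_width: 0.044
gripper_force: 0.0
```

jog_arm(
  deltas=[
    [[-1, 0, 0, 4, 0], [-1, -1.1, 1.7, 0, 0.18], [-1, -1.1, 1.7, 0, 0.18], [-1, -1.1, 1.7, 0, 0.18], [-1, -1.1, 1.7, 0, 0.18], [-1, -1.1, 1.7, 0, 0.18], [-1, -1.1, 1.7, 0, 0.18], [-1, -1.1, 1.6, 0, 0.18]],
  ],
)

```text
time_s: 10.32
tcp_pos: [0.4721, -0.1935, 0.3347]
eef_rot: [-180.0, -0.1, 6.9]
contact_force: [-0.1, 0.1, 1.6]
gripper_width: 0.0004
gripper_force: 0.0
```

jog_arm(
  deltas=[
    [[-1, 0, 0, 0, 0], [-1, 0, 0, 0, 0]],
  ],
)

```text
time_s: 10.58
tcp_pos: [0.4727, -0.1944, 0.3348]
eef_rot: [180.0, -0.0, 6.4]
contact_force: [-0.3, 0.9, 0.3]
gripper_width: 0.0006
gripper_force: 0.0
```

Run:
```python
from h import *
s=r.capture("scene")
cv2.imwrite("pics/d.png",cv2.resize(s[180:405,140:320],None,fx=2.6,fy=2.6,interpolation=cv2.INTER_CUBIC))
st=r.get_state();print(st["tcp_pos"],st["eef_rot"],st["contact_force"],st["gripper_width"],r.tip_extent)
```

```text
[ 0.47265095 -0.1945117   0.33460139] [ 1.79994973e+02 -1.81323977e-02  6.42215627e+00] [-0.15283767 -0.13448934 -0.35155556] 0.0004513822945080009 0.019
```

View pics/d.png

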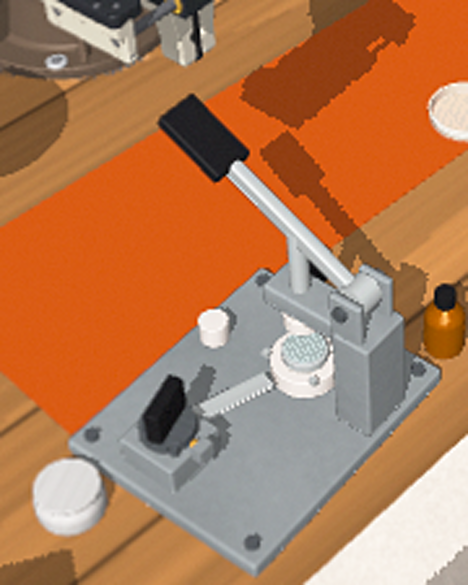

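The knob bar is now turned about 75° and stayed put with the gripper away, and the lever is still up. The paddle centre is at crop (204,137), clear below the gripper. Now I'll press.

jog_arm(
  deltas=[
    [[-1, 0, 0.1, -3.5, 0.01], [-1, 0, 0, -3, 0], [-1, 0, 0, 0, 0], [-1, -0.2, 0, -1, 0], [-1, -0.4, 0, -1, 0], [-1, 0, 0, 0, 0]],
  ],
)

```text
time_s: 11.38
tcp_pos: [0.4667, -0.1937, 0.25]
eef_rot: [179.9, -0.1, 7.1]
contact_force: [2.4, -1.9, 4.2]
gripper_width: 0.0007
gripper_force: 2.0
```

jog_arm(
  deltas=[
    [[-1, -0.3, 0, -0.8, 0], [-1, -0.3, 0, -0.8, 0], [-1, -0.2, 0, -0.8, 0], [-1, -0.2, 0, -0.8, 0], [-1, -0.1, 0, -0.8, 0], [-1, -0.1, 0, -0.8, 0], [-1, 0, 0, -0.8, 0], [-1, 0, 0, 0, 0]],
  ],
)

```text
time_s: 12.38
tcp_pos: [0.4532, -0.1937, 0.1938]
eef_rot: [180.0, 0.1, 7.1]
contact_force: [-4.5, -1.7, 7.8]
gripper_width: 0.0003
gripper_force: 3.7
```

jog_arm(
  deltas=[
    [[-1, 0, 0, -0.6, 0], [-1, 0, 0, -0.6, 0], [-1, 0, 0, -0.3, 0], [-1, 0, 0, 0, 0], [-1, 0, 0, 0, 0]],
  ],
)

```text
time_s: 13.0
tcp_pos: [0.4526, -0.1938, 0.1791]
eef_rot: [180.0, 0.2, 7.1]
contact_force: [-5.8, -2.1, 8.3]
gripper_width: 0.0005
gripper_force: 4.2
```

jog_arm(
  deltas=[
    [[-1, 0, 0, -0.4, 0], [-1, 0, 0, 0, 0], [-1, 0, 0, 0, 0], [-1, 0, 0, 0, 0]],
  ],
)

```text
time_s: 13.5
tcp_pos: [0.4527, -0.1938, 0.1752]
eef_rot: [180.0, 0.1, 7.1]
contact_force: [-6.9, -2.4, 9.7]
gripper_width: 0.0007
gripper_force: 4.5
```

Run:
```python
from h import *
s=r.capture("scene")
cv2.imwrite("pics/e.png",cv2.resize(s[180:405,140:320],None,fx=2.6,fy=2.6,interpolation=cv2.INTER_CUBIC))
for i in range(4):
    r.capture("scene"); st=r.get_state();print(st["tcp_pos"],st["eef_rot"],st["contact_force"])
```

```text
[ 0.45277996 -0.19378582  0.17522437] [1.79980954e+02 1.39164405e-01 7.10613939e+00] [-5.89333521 -1.99180018  9.24553915]
[ 0.45276462 -0.19380117  0.17522633] [1.79980772e+02 1.39316635e-01 7.10527761e+00] [-5.69339121 -1.91165682  8.78062617]
[ 0.45276758 -0.19379776  0.17522355] [1.79982110e+02 1.38375154e-01 7.10638915e+00] [-5.58283412 -2.75719331  8.95065708]
[ 0.45278361 -0.19380685  0.17522414] [1.79981399e+02 1.38164384e-01 7.10465185e+00] [-6.50229526 -1.38038547  9.09051322]
```

View pics/e.png

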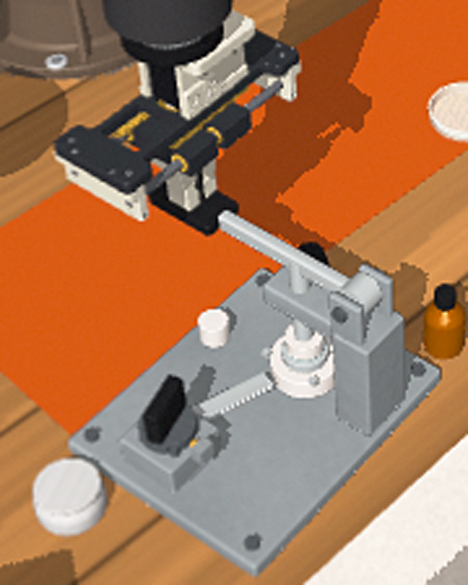

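The die sits on the watch glass, the paddle is level at about (210,215) in the crop, and the knob is still clamped. The fingertips are at z 0.1562 with about 9 N, which matches level, so I'll hand it in.

```bash
python3 -c "
from plant import r
print(r.close_job())"
```

```text
the job is handed in; nothing more can be done
None
```

The job is handed in: the knob was turned about 73° clockwise and released with the lever still up, where it stayed, clicked. The paddle was then pressed to level and is held there (fingertips at z 0.156 m, about 9 N), at about 13.7 s of the 48 s; no other object near the press looked moved in the last picture.

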